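# Nudge the round bench block home against three locating pins

### The job

Two round steel blocks lie on the dark locating plate, a larger and a smaller one. Push the larger one, flat on the plate and without lifting it, into the nest so that it sits up against all three pins; leave the smaller one where it lies, and let go.

Things in the scene. Friction and masses are not known exactly. Their poses are not given: they have to be found in the camera images.
- large_block_center (a point): The block to be seated: a plain loose steel disc 60 mm in diameter and 24 mm high, 0.35 to 0.65 kg, flat on the plate; it slides under a push of 2 to 8 N. The point is its centre, 12 mm above its underside. It starts on the left or right half of the plate's near side, 80 to 112 mm from the nest.
- small_block_center (a point): The other round steel block, a disc 40 mm in diameter and 24 mm high, loose, lying flat on the other half of the plate's near side. Not to be moved. The point is its centre.
- nest_home (a point): Where the larger block's centre is when it touches all three pins: 12 mm above the plate, 35 mm from the plate's centre towards the pins. Axes are the plate's: z up, x towards the pins. The fixed steel pins, 10 mm in diameter and 22 mm high, stand 35 mm from this point, one straight along +x and one 50 degrees to either side of it; the nest is open on its -x side.
- nest_plate: The dark steel locating plate, fixed on the bench: 190 mm along its x, 230 mm along its y, 10 mm thick (its top is 10 mm above the bench). Origin: centre of its underside. Its x points to the pin side, away from the robot within about 17 degrees; z up.
Things that resemble listed ones, but are neither listed nor needed, are in the scene too. What is shaped like the part that bears large_block_center but purple or red is not meant.

How it is judged:
By the outcome, as a careful person would: the job done as asked, in the order asked, and still so for the second after the job is handed in, with the robot touching nothing.
It also fails if it takes over 32 s, if anything falls off the work surface, if the arm or the gripper's body presses on something with over 40 N, if the wrist force passes 120 N, or if a joint passes its speed limit or range.

### The arm

A 7-joint arm with a two-finger parallel gripper is mounted at the origin on a cart in front of the work surface, level with it; the furniture and walls round the work are solid. World frame = base frame: x ahead of the robot, y to its left, z up, the work surface at z = 0. Lengths are in m, angles in degrees, forces in N, time in s.
With the tool pointing down it reaches from about 0.425 to 0.95 m from the base axis. Payload 16.7 kg.
Tool frame: the origin (TCP) lies at the very end of the fingers, on their centre line; the grasp point (between the pads) lies 19 mm behind it; z points along the fingers, y is the line along which they close (so a half turn about z gives the same grasp; the last joint's range is limited). The gripper opens to 94 mm and grips with 3 to 60 N. Pads are 16 mm wide; open, the fingers measure 119 mm over their backs; the gripper's body (75 mm by 177 mm) begins 78 mm behind the grasp point.
Start: joints at [-8.566, 24.414, 4.234, 92.017, -1.954, 63.644, -3.845], TCP at [0.675, -0, 0.172] pointing down, gripper open.
Joint ranges: [-163.25, 163.25], [-28.42, 122.38], [-70.27, 78.77], [12.13, 141.07], [-58.53, 238.53], [9.26, 117.41], [-156.51, 156.51]. Speed limits (degrees/s): [108.29, 108.29, 136.94, 136.94, 172.46, 172.46, 172.46].

### API

Orientations are given as [roll, pitch, yaw] about the fixed x, y, z axes, in that order (R = Rz(yaw) Ry(pitch) Rx(roll)).
In Python, from cell import status, get_image, camera_params, ticket gives the robot as it stands. The module is installed in compiled form; this text tells all that it offers.
- The arm moves only by the tool carry_out, never from a script. Its argument "steps" is a list of rows, each an object of numbers: "jaw": the opening, from 0 (shut) to 1 (fully open); "dx", "dy", "dz": the shift along the tool's x, y, z in mm; "rx", "ry", "rz": the turn, a rotation vector about the tool's x, y, z in rad. In form: [{"jaw": .., "dx": .., "dy": .., "dz": .., "rx": .., "ry": .., "rz": ..}, ...]. A call has 1 to 8 rows; each row is the pose to reach, as a shift and turn from the pose commanded when the call began, along the tool's axes at that moment; what a row does not reach only later rows make up. A row lasts 1/8 s, in which the tool goes at most 62.5 mm and 10.7 degrees, less where a joint would pass 70% of its speed; a pose out of reach is approached as far as the arm can. A call with a gripper value outside its range is refused whole. The fingers move at their own pace and stop on an object; "grip_force" is the grip in N (left out, the last holds). Time passes only in rows, so rows that repeat a pose let the fingers close. It gives the time, the measured TCP pose, the force, the opening and the grip force at its end, in the units of the state.
- status.get_obs(): the state, without advancing time (a new reading comes with each control period).
- get_image(name): name is "scene" or "side" or "wrist"; returns the picture (384x512x3 uint8, red, green, blue); there is no depth.
- camera_params(name): a dict with "mtx" (3x3 intrinsics, pixels), "k1" (the pictures are not rectified: a ray, as slopes to the right and down, at radius r is drawn at 1 + k1 r^2 times it, then the intrinsics apply), "world_to_cam" (4x4, takes a point from world to camera coordinates). Camera axes: x right, y down, z forward; pixel columns grow to the right and rows downward; lengths in m; the calibration is good to about 2 mm. A picture is of the moment at which its call begins: read the wrist's pose just before it. camera_params takes no time and is no camera call; for the wrist camera it gives the pose at the moment of the call.
- ticket.job_done(): hands the job in; it is judged then, once.
The state is a dict: "t": time; "q": joint angles; "qvel": joint speeds; "joint_efforts": joint torques, N m; "eef_pos": TCP position; "tcp_rot": TCP orientation; "force": force on the tool from outside, world axes, zero at the start; "ft_torque": the same for the moment, N m; "width": finger opening in m; "grip_force": force on a finger pad.
Only numpy, scipy, OpenCV 4.12 (cv2) and the standard library are available. Lean on these libraries where they do the work, as an engineer would, in place of code of your own. Each camera call takes 0.05 s, during which the arm holds its last target. There are 200 camera calls.

## Working session

There is one attempt and no reset: what is moved stays moved. The work goes in short steps, Python scripts to look and compute and a tool call to move; the robot and the scene stay as the last step left them, time stands still between calls to the robot, and variables do not carry over. Pictures are saved under pics/ and viewed, at most 10 in all, crops included, and the job is handed in when it is done.

Besides the shell and the picture viewer there is one more tool, called after "Call:" as name([rows], argument=value, ...), one row to a line, values as JSON. carry_out: Moves the arm, as the interface text tells. Its arguments: {"type":"object","properties":{"steps":{"type":"array","items":{"type":"object","properties":{"jaw":{"type":"number"},"dx":{"type":"number"},"dy":{"type":"number"},"dz":{"type":"number"},"rx":{"type":"number"},"ry":{"type":"number"},"rz":{"type":"number"}}}},"grip_force":{"type":"number"}},"required":["steps"]}

```bash
mkdir -p pics; cat > h.py <<'E'
import numpy as np, cv2
from cell import status,get_image,camera_params,ticket
def snap(n,f=None):
    p=camera_params(n); im=get_image(n)
    if f: cv2.imwrite('pics/'+f,im[:,:,::-1])
    return im,p
def ray(p,uv):
    M=np.array(p['mtx']);k=p['k1']
    d=np.linalg.solve(M,[uv[0],uv[1],1.])[:2]; s=d.copy()
    for _ in range(30): s=d/(1+k*(s@s))
    T=np.array(p['world_to_cam']);R=T[:3,:3]
    return -R.T@T[:3,3], R.T@np.r_[s,1]
def onz(p,uv,z):
    o,d=ray(p,uv); return o+d*(z-o[2])/d[2]
def proj(p,X):
    T=np.array(p['world_to_cam']);c=T[:3,:3]@np.asarray(X)+T[:3,3];s=c[:2]/c[2]
    s=s*(1+p['k1']*(s@s)); return (np.array(p['mtx'])@np.r_[s,1])[:2]
E
python3 - <<'E'
from h import *
a,p=snap('scene','scene0.png');b,q=snap('wrist','wrist0.png')
print(status.get_obs());print(p['world_to_cam'],p['k1'])
E
```

```text
{'t': 0.1, 'q': array([-8.56538432, 24.44654582,  4.23376442, 92.04752776, -1.9537741 ,
       63.64472307, -3.84641143]), 'qvel': array([-0.01882985, -0.1407965 , -0.0647558 , -0.13181397,  0.04975048,
        0.04630453,  0.01138116]), 'joint_efforts': array([ 8.83693836e-03, -9.37480974e+01,  3.67656559e+00, -4.55044663e+01,
       -4.87404736e-02,  1.68144610e-02,  1.07460426e-04]), 'eef_pos': array([ 6.74565347e-01, -6.09895205e-05,  1.70949364e-01]), 'tcp_rot': array([-1.79933661e+02,  5.63991686e-03,  8.99939220e+01]), 'force': array([-0.0182782 ,  0.04692791,  0.88039482]), 'ft_torque': array([-0.04690236, -0.00696451,  0.00784284]), 'grip_force': 0.0, 'width': 0.09446983777392343}
[[-0.86551748 -0.5006446   0.01531251  0.39829737]
 [-0.30393791  0.50065914 -0.81053203  0.21382712]
 [ 0.39812213 -0.70618369 -0.58549411  0.63324476]
 [ 0.          0.          0.          1.        ]] -0.03656254954392424
```

View pics/scene0.png

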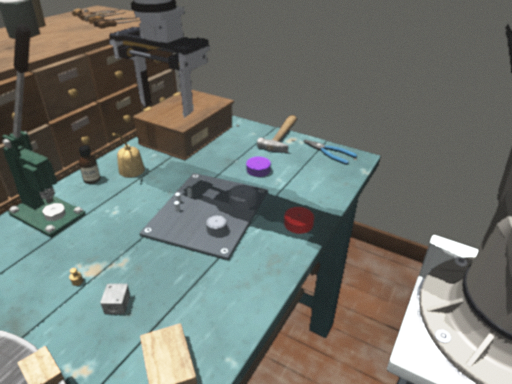

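View pics/wrist0.png

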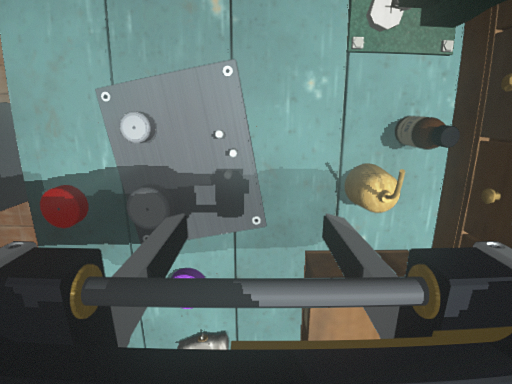

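The scene shows the plate at about (205,212). In the wrist view there is a bright disc at (135,127), a shadowed disc at (150,208), and pins at (219,134), (233,153) and about (228,175). The look-alikes are the red disc (64,206) and the purple one (187,275). Next I'll measure these and make one brightened close crop.

```bash
python3 - <<'E'
from h import *
a,p=snap('scene');b,q=snap('wrist')
def enh(im): 
    g=(255*(im/255.)**0.45).astype(np.uint8); return g
w=cv2.resize(enh(b[50:250,30:290]),None,fx=3,fy=3,interpolation=cv2.INTER_CUBIC)
cv2.imwrite('pics/wcrop.png',w[:,:,::-1])
s=cv2.resize(enh(a[80:260,120:330]),None,fx=3.6,fy=3.3,interpolation=cv2.INTER_CUBIC)
cv2.imwrite('pics/scrop.png',s[:,:,::-1])
for n,uv,z in [('TL',(105,97),.01),('TR',(228,71),.01),('BR',(256,220),.01),('disc1',(135,127),.034),('disc2',(150,208),.034),('p1',(219,134),.032),('p2',(233,153),.032),('p3',(228,175),.032),('red',(64,206),.03),('boxcorner',(303,250),.08),('pear',(375,188),.03)]:
    print(n,onz(q,uv,z).round(4))
print(onz(p,(217,222),.034),q['world_to_cam'])
E
```

```text
TL [0.4761 0.1027 0.01  ]
TR [0.6389 0.1325 0.01  ]
BR [ 0.6747 -0.0674  0.01  ]
disc1 [0.5233 0.064  0.034 ]
disc2 [ 0.5329 -0.042   0.034 ]
p1 [0.6282 0.0546 0.032 ]
p2 [0.6453 0.0308 0.032 ]
p3 [0.6383 0.0024 0.032 ]
red [ 0.4098 -0.0411  0.03  ]
boxcorner [ 0.731  -0.0798  0.08  ]
pear [ 0.8327 -0.0152  0.03  ]
[0.51923309 0.06452293 0.034     ] [[ 9.99998282e-01  4.75278343e-04 -1.79181890e-03 -6.72730772e-01]
 [ 9.00771852e-04 -9.69374083e-01  2.45587205e-01 -2.56918093e-02]
 [-1.62022053e-03 -2.45588397e-01 -9.69372846e-01  3.90283774e-01]
 [ 0.00000000e+00  0.00000000e+00  0.00000000e+00  1.00000000e+00]]
```

View pics/wcrop.png

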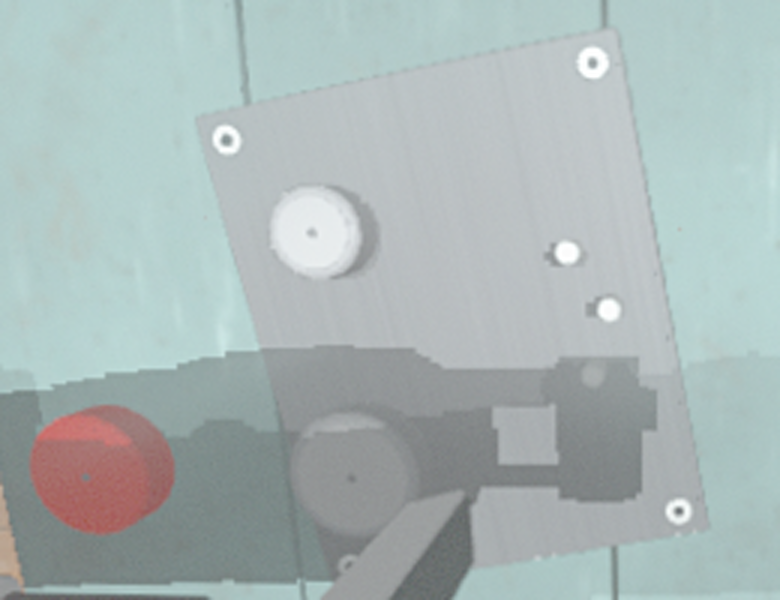

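View pics/scrop.png

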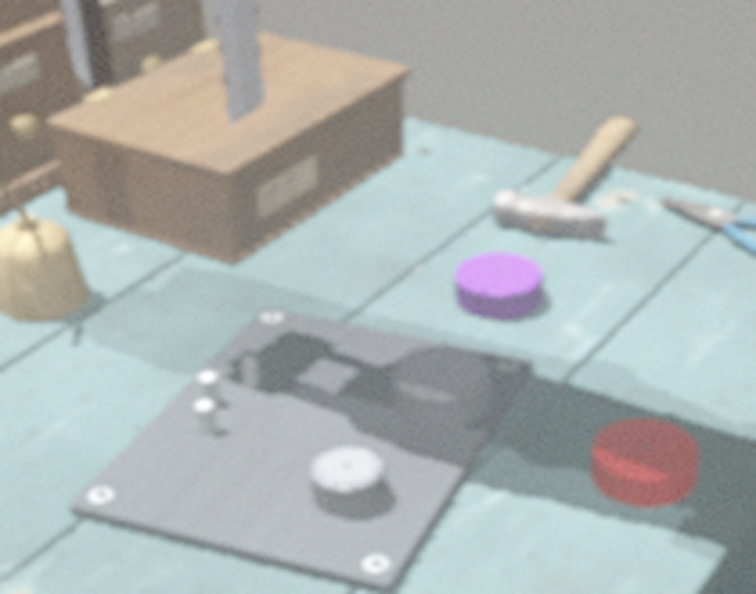

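The larger disc is the grey one in shadow, at wrist (147,209); the smaller is the bright one at (134,127). The red and purple discs are off the plate. The pins give nest home ≈ (0.611, 0.024) with the plate's x axis at +11°. 

I'll set the fingers 48 mm apart as a two-point cradle behind the block and push, without gripping. First I move above the spot behind it.

Call:
carry_out([
  {"jaw":0.51,"dx":-20,"dy":-55,"dz":0,"rz":0.16},
  {"jaw":0.51,"dx":-40,"dy":-110,"dz":0,"rz":0.32},
  {"jaw":0.51,"dx":-65,"dy":-175,"dz":0,"rz":0.48},
  {"jaw":0.51,"dx":-65,"dy":-175,"dz":20,"rz":0.64},
  {"jaw":0.51,"dx":-65,"dy":-175,"dz":40,"rz":0.8},
  {"jaw":0.51,"dx":-65,"dy":-175,"dz":70,"rz":0.96},
  {"jaw":0.51,"dx":-65,"dy":-175,"dz":90,"rz":0.96},
  {"jaw":0.51,"dx":-65,"dy":-175,"dz":90,"rz":0.96},
])

```text
$.steps[0]: bad value
```

```bash
python3 - <<'E'
from h import *
s=status.get_obs();print(s['t'],s['eef_pos'],s['tcp_rot'],s['width'])
b,q=snap('wrist');a,p=snap('scene');c,r=snap('side')
e=lambda im:(255*(im/255.)**0.6).astype(np.uint8)
for n,P in (('wrist',q),('side',r)):
    print(n,[proj(P,X).round() for X in [(.5296,-.0435,.034),(.522,.064,.034),(.6282,.0546,.032),(.6453,.0308,.032),(.6383,.0024,.032)]])
m=np.hstack([e(b),e(c)]);m=cv2.resize(m,(800,300),interpolation=cv2.INTER_AREA);cv2.imwrite('pics/s1.png',m[:,:,::-1])
np.savez('s1.npz',b=b,c=c)
E
```

```text
0.2 [ 6.74702001e-01 -3.74328580e-05  1.71150543e-01] [-1.79955258e+02  2.15178219e-03  8.99954528e+01] 0.09368957682841096
wrist [array([148., 209.]), array([134., 127.]), array([219., 134.]), array([233., 153.]), array([228., 175.])]
side [array([237., 193.]), array([237., 233.]), array([175., 228.]), array([167., 219.]), array([174., 208.])]
```

View pics/s1.png

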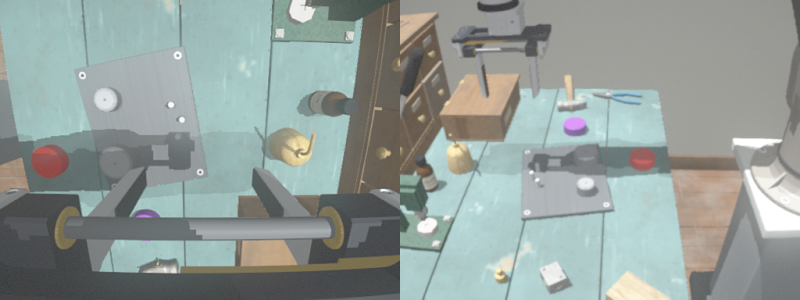

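The move was refused, so the arm hasn't moved; the pictures confirm the earlier positions. I'll resend with every key filled in.

Call:
carry_out([
  {"jaw":0.51,"dx":-20,"dy":-55,"dz":0,"rx":0,"ry":0,"rz":0.16},
  {"jaw":0.51,"dx":-40,"dy":-110,"dz":0,"rx":0,"ry":0,"rz":0.32},
  {"jaw":0.51,"dx":-65,"dy":-175,"dz":0,"rx":0,"ry":0,"rz":0.48},
  {"jaw":0.51,"dx":-65,"dy":-175,"dz":20,"rx":0,"ry":0,"rz":0.64},
  {"jaw":0.51,"dx":-65,"dy":-175,"dz":40,"rx":0,"ry":0,"rz":0.8},
  {"jaw":0.51,"dx":-65,"dy":-175,"dz":70,"rx":0,"ry":0,"rz":0.96},
  {"jaw":0.51,"dx":-65,"dy":-175,"dz":90,"rx":0,"ry":0,"rz":0.96},
  {"jaw":0.51,"dx":-65,"dy":-175,"dz":90,"rx":0,"ry":0,"rz":0.96},
])

```text
t: 1.35
eef_pos: [0.499, -0.065, 0.0806]
tcp_rot: [-179.9, 0.1, 35.0]
force: [0.2, -0.3, 0.8]
width: 0.0481
grip_force: 0.0
```

```bash
python3 - <<'E'
from h import *
b,q=snap('wrist');c,r=snap('scene')
e=lambda im:(255*(im/255.)**0.6).astype(np.uint8)
P=[(.5296,-.0435,.034),(.522,.064,.034),(.6282,.0546,.032),(.6453,.0308,.032),(.6383,.0024,.032)]
for n,Q in (('wrist',q),('scene',r)): print(n,[proj(Q,X).round() for X in P])
m=np.hstack([e(b),e(c)]);m=cv2.resize(m,(800,300),interpolation=cv2.INTER_AREA);cv2.imwrite('pics/s2.png',m[:,:,::-1])
np.savez('s2.npz',b=b,c=c)
E
```

```text
wrist [array([256., 156.]), array([153.,  95.]), array([228.,  -5.]), array([263.,  -6.]), array([285.,  22.])]
scene [array([242., 192.]), array([216., 221.]), array([176., 202.]), array([177., 194.]), array([188., 188.])]
```

View pics/s2.png

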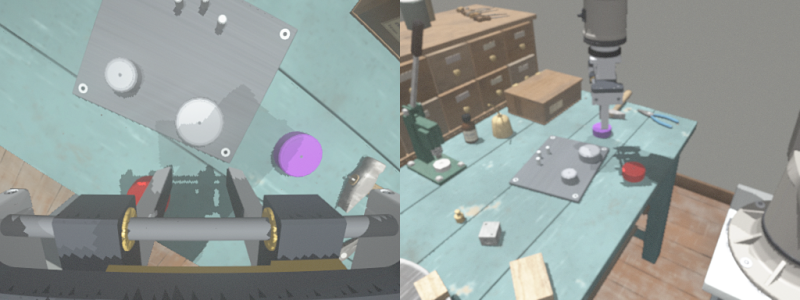

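The block's centre is at (256,156) in full-size wrist pixels, exactly as predicted and centred between the fingers. The red and purple discs are clear of the path, so I descend and start the push.

Call:
carry_out([
  {"jaw":0.51,"dx":0,"dy":0,"dz":25,"rx":0,"ry":0,"rz":0},
  {"jaw":0.51,"dx":0,"dy":0,"dz":48,"rx":0,"ry":0,"rz":0},
  {"jaw":0.51,"dx":0,"dy":0,"dz":60,"rx":0,"ry":0,"rz":0},
  {"jaw":0.51,"dx":0,"dy":0,"dz":64,"rx":0,"ry":0,"rz":0},
  {"jaw":0.51,"dx":3,"dy":0,"dz":64,"rx":0,"ry":0,"rz":0},
  {"jaw":0.51,"dx":7,"dy":0,"dz":64,"rx":0,"ry":0,"rz":0},
  {"jaw":0.51,"dx":11,"dy":0,"dz":64,"rx":0,"ry":0,"rz":0},
  {"jaw":0.51,"dx":14,"dy":0,"dz":64,"rx":0,"ry":0,"rz":0},
])

```text
t: 2.45
eef_pos: [0.5119, -0.0567, 0.0178]
tcp_rot: [180.0, -0.0, 35.0]
force: [0.1, -0.5, -0.9]
width: 0.0478
grip_force: 0.0
```

Call:
carry_out([
  {"jaw":0.51,"dx":7,"dy":0,"dz":0,"rx":0,"ry":0,"rz":0},
  {"jaw":0.51,"dx":16,"dy":-3,"dz":0,"rx":0,"ry":0,"rz":0},
  {"jaw":0.51,"dx":26,"dy":-6,"dz":0,"rx":0,"ry":0,"rz":0},
  {"jaw":0.51,"dx":36,"dy":-10,"dz":0,"rx":0,"ry":0,"rz":0},
  {"jaw":0.51,"dx":46,"dy":-13,"dz":0,"rx":0,"ry":0,"rz":0},
  {"jaw":0.51,"dx":56,"dy":-16,"dz":0,"rx":0,"ry":0,"rz":0},
  {"jaw":0.51,"dx":66,"dy":-19,"dz":0,"rx":0,"ry":0,"rz":0},
  {"jaw":0.51,"dx":74,"dy":-21,"dz":0,"rx":0,"ry":0,"rz":0},
])

```text
t: 3.45
eef_pos: [0.5604, 0.0033, 0.0176]
tcp_rot: [-180.0, -0.0, 35.0]
force: [0.5, -0.2, 0.1]
width: 0.0478
grip_force: 0.0
```

```bash
python3 - <<'E'
from h import *
s=status.get_obs();print(s['eef_pos'],s['force'])
b,q=snap('wrist');c,r=snap('scene');d,t=snap('side')
e=lambda im:(255*(im/255.)**0.6).astype(np.uint8)
m=np.hstack([cv2.resize(e(b),(400,300)),cv2.resize(e(d)[130:260,120:293],(400,300),interpolation=cv2.INTER_CUBIC)]);cv2.imwrite('pics/s3.png',m[:,:,::-1])
for n,Q in (('wrist',q),('side',t)): print(n,[proj(Q,X).round() for X in [(.5817,.0185,.034),(.522,.064,.034),(.6112,.0242,.034)]])
E
```

```text
[0.56044276 0.00326294 0.01756278] [ 0.50690091 -0.18094887  0.07179603]
wrist [array([256., 182.]), array([160., 212.]), array([273., 144.])]
side [array([205., 214.]), array([237., 233.]), array([187., 216.])]
```

View pics/s3.png

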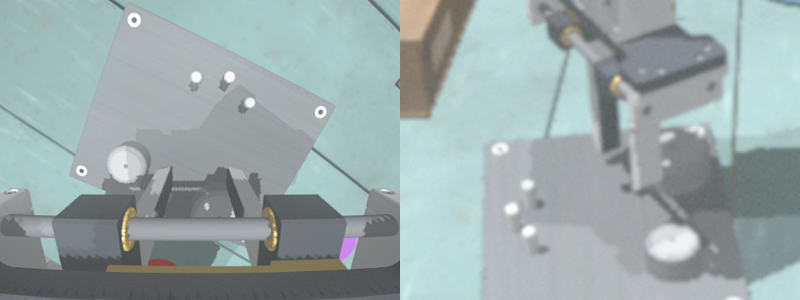

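```bash
python3 - <<'E'
from h import *
q=camera_params('wrist');t=camera_params('side')
print(onz(q,(269,265),.034),onz(t,(242,200),.034),onz(t,(242,200),.022))
print('B in side',proj(t,(.5296,-.0435,.034)),'wrist',proj(q,(.5296,-.0435,.034)))
h=np.array([.819,.574,0]);y=np.array([.574,-.819,0]);T=np.array([.5604,.0033,.0176])
for n in('wrist','side'):
  P=camera_params(n)
  print(n,[proj(P,T+sy*y+.008*h).round() for sy in(-.024,.024)])
b,_=snap('wrist');d,_=snap('side')
e=lambda im:(255*(im/255.)**0.5).astype(np.uint8)
m=np.hstack([cv2.resize(e(b)[180:350,140:367],(400,300),interpolation=cv2.INTER_CUBIC),cv2.resize(e(d)[165:255,170:290],(400,300),interpolation=cv2.INTER_CUBIC)]);cv2.imwrite('pics/s4.png',m[:,:,::-1])
E
```

```text
[ 0.53282158 -0.0288373   0.034     ] [ 0.51920403 -0.02275458  0.034     ] [ 0.52039792 -0.03774771  0.022     ]
B in side [237.01672921 192.77132546] wrist [281.49545728 277.34104597]
wrist [array([226., 199.]), array([286., 199.])]
side [array([221., 225.]), array([208., 210.])]
```

View pics/s4.png

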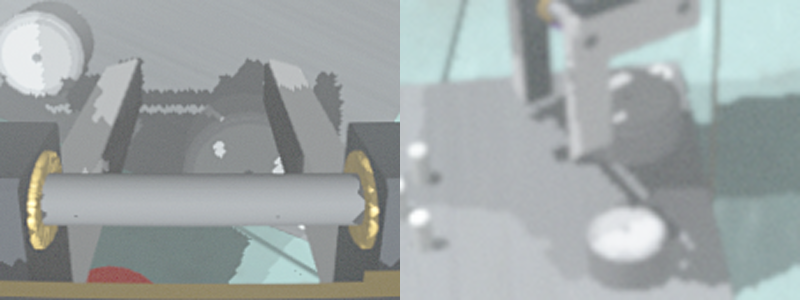

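```bash
python3 - <<'E'
from h import *
q=camera_params('wrist');t=camera_params('side')
def tri(a,b):
    o1,d1=ray(q,a);o2,d2=ray(t,b);A=np.c_[d1,-d2];s=np.linalg.lstsq(A,o2-o1,rcond=None)[0]
    x,y=o1+s[0]*d1,o2+s[1]*d2; return ((x+y)/2).round(4),np.linalg.norm(x-y).round(4)
print('L',tri((219.5,214),(221.6,211.5)),'R',tri((290.4,217),(209.9,195.9)))
print('cam pos',ray(q,(0,0))[0])
for z in (.0176,.03,.04,.05,.06):
  print(z,[proj(P,np.array([.5604,.0033,z])+s*.024*np.array([.574,-.819,0])+.008*np.array([.819,.574,0])).round() for P in(q,t) for s in(-1,1)])
E
```

```text
L (array([0.5506, 0.027 , 0.0478]), np.float64(0.0002)) R (array([ 0.5762, -0.0154,  0.047 ]), np.float64(0.0018))
cam pos [0.61689035 0.04317027 0.22988119]
0.0176 [array([225., 199.]), array([285., 199.]), array([221., 225.]), array([208., 210.])]
0.03 [array([224., 203.]), array([287., 203.]), array([220., 220.]), array([207., 205.])]
0.04 [array([222., 207.]), array([289., 207.]), array([220., 215.]), array([207., 200.])]
0.05 [array([220., 212.]), array([290., 212.]), array([220., 211.]), array([207., 196.])]
0.06 [array([219., 217.]), array([292., 217.]), array([220., 206.]), array([206., 191.])]
```

Both views triangulate the fingertips at z ≈ 0.047, about 30 mm above the reported TCP. They passed over the block, which lies untouched, so I'll retreat behind it and go about 28 mm lower.

Call:
carry_out([
  {"jaw":0.51,"dx":0,"dy":0,"dz":-15,"rx":0,"ry":0,"rz":0},
  {"jaw":0.51,"dx":-30,"dy":7,"dz":-15,"rx":0,"ry":0,"rz":0},
  {"jaw":0.51,"dx":-60,"dy":14,"dz":-15,"rx":0,"ry":0,"rz":0},
  {"jaw":0.51,"dx":-90,"dy":21,"dz":-15,"rx":0,"ry":0,"rz":0},
  {"jaw":0.51,"dx":-90,"dy":21,"dz":5,"rx":0,"ry":0,"rz":0},
  {"jaw":0.51,"dx":-90,"dy":21,"dz":15,"rx":0,"ry":0,"rz":0},
  {"jaw":0.51,"dx":-90,"dy":21,"dz":20,"rx":0,"ry":0,"rz":0},
  {"jaw":0.51,"dx":-90,"dy":21,"dz":23,"rx":0,"ry":0,"rz":0},
])

```text
t: 4.7
eef_pos: [0.4986, -0.066, -0.0054]
tcp_rot: [-180.0, -0.0, 35.0]
force: [0.6, -0.0, -1.4]
width: 0.0478
grip_force: 0.0
```

Call:
carry_out([
  {"jaw":0.51,"dx":0,"dy":0,"dz":2,"rx":0,"ry":0,"rz":0},
  {"jaw":0.51,"dx":0,"dy":0,"dz":4,"rx":0,"ry":0,"rz":0},
  {"jaw":0.51,"dx":4,"dy":0,"dz":5,"rx":0,"ry":0,"rz":0},
  {"jaw":0.51,"dx":8,"dy":0,"dz":5,"rx":0,"ry":0,"rz":0},
  {"jaw":0.51,"dx":12,"dy":0,"dz":5,"rx":0,"ry":0,"rz":0},
  {"jaw":0.51,"dx":16,"dy":0,"dz":5,"rx":0,"ry":0,"rz":0},
  {"jaw":0.51,"dx":20,"dy":0,"dz":5,"rx":0,"ry":0,"rz":0},
  {"jaw":0.51,"dx":24,"dy":0,"dz":5,"rx":0,"ry":0,"rz":0},
])

```text
t: 5.7
eef_pos: [0.5179, -0.0524, -0.0105]
tcp_rot: [-180.0, 0.0, 35.0]
force: [-3.9, -2.8, 1.2]
width: 0.0476
grip_force: 2.3
```

There's now a steady 4.8 N pushing contact, so I continue to the waypoint in front of the nest.

Call:
carry_out([
  {"jaw":0.51,"dx":8,"dy":-2,"dz":0,"rx":0,"ry":0,"rz":0},
  {"jaw":0.51,"dx":16,"dy":-5,"dz":0,"rx":0,"ry":0,"rz":0},
  {"jaw":0.51,"dx":24,"dy":-8,"dz":0,"rx":0,"ry":0,"rz":0},
  {"jaw":0.51,"dx":33,"dy":-11,"dz":0,"rx":0,"ry":0,"rz":0},
  {"jaw":0.51,"dx":42,"dy":-14,"dz":0,"rx":0,"ry":0,"rz":0},
  {"jaw":0.51,"dx":50,"dy":-17,"dz":0,"rx":0,"ry":0,"rz":0},
  {"jaw":0.51,"dx":58,"dy":-20,"dz":0,"rx":0,"ry":0,"rz":0},
  {"jaw":0.51,"dx":64,"dy":-21,"dz":0,"rx":0,"ry":0,"rz":0},
])

```text
t: 6.7
eef_pos: [0.5585, 0.0021, -0.0105]
tcp_rot: [-180.0, 0.0, 35.0]
force: [-3.7, -2.9, 0.7]
width: 0.0483
grip_force: 2.3
```

```bash
python3 - <<'E'
from h import *
b,q=snap('wrist');d,t=snap('side')
print('predW',[proj(q,X).round() for X in [(.5817,.0185,.034),(.6112,.0242,.034),(.6282,.0546,.032),(.6453,.0308,.032),(.6383,.0024,.032)]])
e=lambda im:(255*(im/255.)**0.5).astype(np.uint8)
m=np.hstack([cv2.resize(e(b)[40:280,120:390],(450,400),interpolation=cv2.INTER_CUBIC),cv2.resize(e(d)[170:255,145:260],(350,400),interpolation=cv2.INTER_CUBIC)]);cv2.imwrite('pics/s5.png',m[:,:,::-1])
E
```

```text
predW [array([256., 189.]), array([276., 144.]), array([251.,  90.]), array([301.,  90.]), array([332., 128.])]
```

View pics/s5.png

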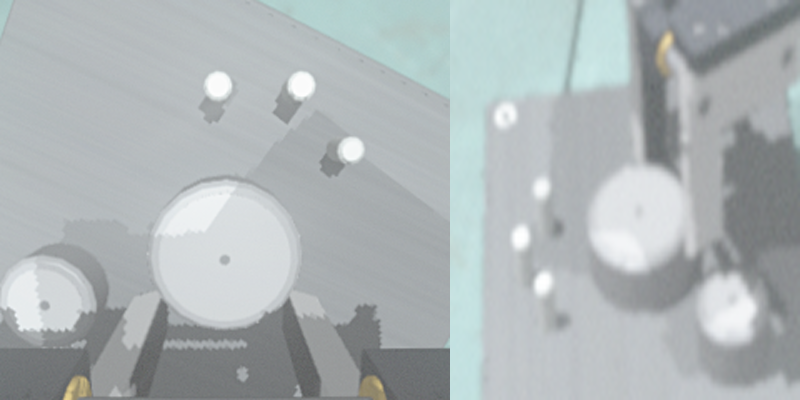

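The wrist view shows the block centred in the cradle at about (254,195), pins at (250,92), (301,92) and (331,130), and the small block untouched at (147,223). Now I'll compute the last leg.

```bash
python3 - <<'E'
from h import *
q=camera_params('wrist')
P=[onz(q,u,.032)[:2] for u in((250.2,91.6),(300.6,91.6),(330.6,130))]
c=onz(q,(254.4,195.4),.034)[:2];s=onz(q,(147,223),.034)[:2]
v=P[0]-P[2];a=np.array([v[1],-v[0]])/np.linalg.norm(v);H=np.mean([P[0]-22.5e-3*a,P[2]-22.5e-3*a],0)*2/3+(P[1]-.035*a)/3
d=H-c;h=np.array([np.cos(np.radians(35)),np.sin(np.radians(35))]);y=np.array([h[1],-h[0]])
print('pins',P,'chord',np.linalg.norm(v),'blk',c,'small',s,'axis deg',np.degrees(np.arctan2(a[1],a[0])),'H',H,'d',d,'tool',d@h,d@y,'axis in tool',a@h,a@y)
E
```

```text
pins [array([0.62759838, 0.05489937]), array([0.64463442, 0.03077625]), array([0.63748999, 0.00256087])] chord 0.0532650213802701 blk [0.57792136 0.01703463] small [0.52228818 0.06365926] axis deg 10.702278220067821 H [0.61037145 0.02446001] d [0.0324501  0.00742539] tool 0.030840589735573062 0.012530088816763506 axis in tool 0.9114196387304682 0.4114781186605464
```

Call:
carry_out([
  {"jaw":0.51,"dx":5,"dy":2,"dz":0,"rx":0,"ry":0,"rz":0},
  {"jaw":0.51,"dx":10,"dy":4,"dz":0,"rx":0,"ry":0,"rz":0},
  {"jaw":0.51,"dx":15,"dy":6,"dz":0,"rx":0,"ry":0,"rz":0},
  {"jaw":0.51,"dx":20,"dy":8,"dz":0,"rx":0,"ry":0,"rz":0},
  {"jaw":0.51,"dx":24,"dy":10,"dz":0,"rx":0,"ry":0,"rz":0},
  {"jaw":0.51,"dx":27,"dy":11,"dz":0,"rx":0,"ry":0,"rz":0},
  {"jaw":0.51,"dx":28,"dy":11.5,"dz":0,"rx":0,"ry":0,"rz":0},
  {"jaw":0.51,"dx":28,"dy":11.5,"dz":0,"rx":0,"ry":0,"rz":0},
])

```text
t: 7.8
eef_pos: [0.588, 0.0082, -0.0104]
tcp_rot: [180.0, -0.0, 35.0]
force: [-1.0, -1.5, -1.8]
width: 0.048
grip_force: 1.6
```

The cradle has brought the block to about 3 mm from home. I'll back off, close the fingers, turn onto the nest axis, and make the final push on one central face so the pins do the centring.

Call:
carry_out([
  {"jaw":0.51,"dx":-12,"dy":0,"dz":0,"rx":0,"ry":0,"rz":0},
  {"jaw":0.51,"dx":-35,"dy":0,"dz":0,"rx":0,"ry":0,"rz":0},
  {"jaw":0.2,"dx":-35,"dy":0,"dz":0,"rx":0,"ry":0,"rz":0.14},
  {"jaw":0,"dx":-35,"dy":-8,"dz":0,"rx":0,"ry":0,"rz":0.28},
  {"jaw":0,"dx":-30,"dy":-16,"dz":0,"rx":0,"ry":0,"rz":0.424},
  {"jaw":0,"dx":-22,"dy":-23,"dz":0,"rx":0,"ry":0,"rz":0.424},
  {"jaw":0,"dx":-22,"dy":-23,"dz":0,"rx":0,"ry":0,"rz":0.424},
  {"jaw":0,"dx":-22,"dy":-23,"dz":0,"rx":0,"ry":0,"rz":0.424},
])

```text
t: 8.8
eef_pos: [0.5567, 0.014, -0.0104]
tcp_rot: [180.0, -0.0, 10.8]
force: [0.7, 0.8, 0.3]
width: 0.0005
grip_force: 0.0
```

```bash
python3 - <<'E'
from h import *
b,q=snap('wrist')
cv2.imwrite('pics/w6.png',b[:,:,::-1])
H=np.array([.6104,.0245,.034]);u=proj(q,H);print(u,proj(q,H+[.01,0,0]))
# block top circle: bright/contrast circle near home
g=cv2.GaussianBlur(cv2.cvtColor((255*(b/255.)**.5).astype(np.uint8),cv2.COLOR_RGB2GRAY),(5,5),0)
r=np.linalg.norm(proj(q,H+[0,.03,0])-u)
cs=cv2.HoughCircles(g,cv2.HOUGH_GRADIENT,1,20,param1=80,param2=15,minRadius=int(r*.85),maxRadius=int(r*1.15))
print(r,cs[0][:5] if cs is not None else None,[onz(q,c[:2],.034).round(4) for c in cs[0][:5]] if cs is not None else '')
# finger tips: (triangulation not needed)
s=status.get_obs();print(s['eef_pos'],s['tcp_rot'],s['width'])
E
```

```text
[254.86465719 145.70877848] [258.02597668 129.11261532]
50.03915182300759 [[257.5 150.5  46.3]
 [498.5 253.5  46.7]
 [208.5 284.5  48.6]] [array([0.6079, 0.0224, 0.034 ]), array([ 0.5703, -0.1578,  0.034 ]), array([0.5109, 0.0382, 0.034 ])]
[ 0.55666909  0.01382959 -0.0104107 ] [ 1.79995693e+02 -1.75413677e-03  1.07547098e+01] 0.0004345969367787311
```

Call:
carry_out([
  {"jaw":0,"dx":6,"dy":0,"dz":0,"rx":0,"ry":0,"rz":0},
  {"jaw":0,"dx":12,"dy":0,"dz":0,"rx":0,"ry":0,"rz":0},
  {"jaw":0,"dx":14,"dy":0,"dz":0,"rx":0,"ry":0,"rz":0},
  {"jaw":0,"dx":15,"dy":0,"dz":0,"rx":0,"ry":0,"rz":0},
  {"jaw":0,"dx":16,"dy":0,"dz":0,"rx":0,"ry":0,"rz":0},
  {"jaw":0,"dx":17,"dy":0,"dz":0,"rx":0,"ry":0,"rz":0},
  {"jaw":0,"dx":18,"dy":0,"dz":0,"rx":0,"ry":0,"rz":0},
  {"jaw":0,"dx":19,"dy":0,"dz":0,"rx":0,"ry":0,"rz":0},
])

```text
t: 9.85
eef_pos: [0.5735, 0.0176, -0.0108]
tcp_rot: [-180.0, 0.2, 10.7]
force: [-14.8, -3.1, 11.5]
width: 0.0004
grip_force: 7.3
```

Call:
carry_out([
  {"jaw":0,"dx":0.5,"dy":0,"dz":0,"rx":0,"ry":0,"rz":0},
  {"jaw":0,"dx":1,"dy":0,"dz":0,"rx":0,"ry":0,"rz":0},
  {"jaw":0,"dx":1,"dy":0,"dz":0,"rx":0,"ry":0,"rz":0},
])

```text
t: 10.22
eef_pos: [0.5735, 0.0176, -0.0109]
tcp_rot: [-180.0, 0.3, 10.7]
force: [-16.0, -3.2, 11.9]
width: 0.0002
grip_force: 8.1
```

```bash
python3 - <<'E'
from h import *
b,q=snap('wrist')
H=np.array([.6104,.0245,.034]);u=proj(q,H)
bb=(255*(b/255.)**.5).astype(np.uint8)
x,y=u.astype(int)
c=bb[max(0,y-110):y+70,x-110:x+110];print(u,max(0,y-110),x-110)
pins=[proj(q,(a[0],a[1],.032)).round(1) for a in((.6276,.0549),(.6446,.0308),(.6375,.0026))];print(pins)
cv2.imwrite('pics/s7.png',cv2.resize(c,None,fx=3,fy=3,interpolation=cv2.INTER_CUBIC)[:,:,::-1])
E
```

```text
[255.28545439 174.32864752] 64 145
[array([211.1, 137. ]), array([255.6, 116.1]), array([299.3, 137. ])]
```

View pics/s7.png

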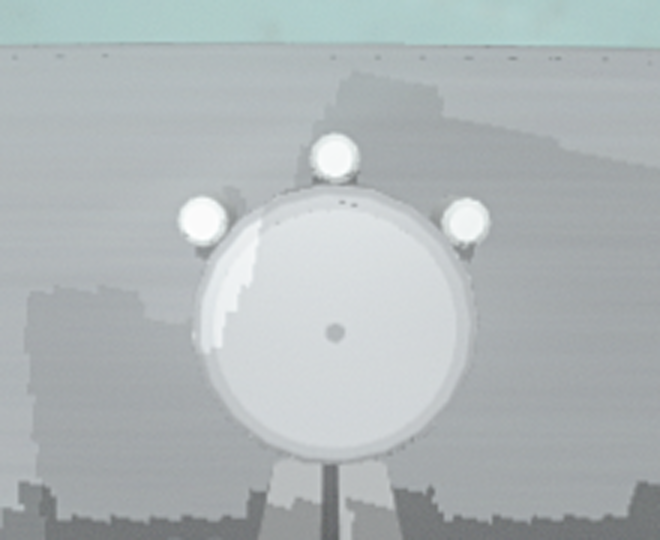

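The block is symmetric against all three pins (disc centre at crop (335,332), pins at (203,221), (335,157), (466,221)), and it didn't move under further push. Now I back straight off and lift.

Call:
carry_out([
  {"jaw":0,"dx":-2,"dy":0,"dz":0,"rx":0,"ry":0,"rz":0},
  {"jaw":0,"dx":-5,"dy":0,"dz":0,"rx":0,"ry":0,"rz":0},
  {"jaw":0,"dx":-12,"dy":0,"dz":0,"rx":0,"ry":0,"rz":0},
  {"jaw":0,"dx":-22,"dy":0,"dz":0,"rx":0,"ry":0,"rz":0},
  {"jaw":0,"dx":-25,"dy":0,"dz":-25,"rx":0,"ry":0,"rz":0},
  {"jaw":0,"dx":-25,"dy":0,"dz":-70,"rx":0,"ry":0,"rz":0},
  {"jaw":0,"dx":-25,"dy":0,"dz":-100,"rx":0,"ry":0,"rz":0},
  {"jaw":0,"dx":-25,"dy":0,"dz":-100,"rx":0,"ry":0,"rz":0},
])

```text
t: 11.28
eef_pos: [0.5528, 0.0136, 0.0917]
tcp_rot: [-180.0, -0.2, 10.7]
force: [-0.1, -0.1, -0.3]
width: 0.0003
grip_force: 0.0
```

```bash
python3 - <<'E'
from h import *
b,q=snap('wrist')
H=np.array([.6104,.0245,.034]);g=cv2.GaussianBlur(cv2.cvtColor((255*(b/255.)**.5).astype(np.uint8),cv2.COLOR_RGB2GRAY),(3,3),0)
for n,X,R in(('big',H,.03),('small',np.array([.5223,.0637,.034]),.02),('p1',np.array([.6276,.0549,.032]),.005),('p2',np.array([.6446,.0308,.032]),.005),('p3',np.array([.6375,.0026,.032]),.005)):
    u=proj(q,X);r=np.linalg.norm(proj(q,X+[0,R,0])-u);x,y=u.astype(int);w=int(r+14);x0,y0=max(0,x-w),max(0,y-w)
    c=cv2.HoughCircles(cv2.resize(g[y0:y+w,x0:x+w],None,fx=3,fy=3,interpolation=cv2.INTER_CUBIC),cv2.HOUGH_GRADIENT,1,500,param1=60,param2=12,minRadius=int(2.5*r),maxRadius=int(3.5*r))
    print(n,u.round(1),None if c is None else onz(q,c[0][0][:2]/3+[x0,y0],X[2])[:2].round(4))
print(status.get_obs()['force'],status.get_obs()['t'])
E
```

```text
big [255.2 132.2] [0.6103 0.0235]
small [201.8 210.8] [0.5224 0.063 ]
p1 [227.1 108. ] [0.6272 0.0545]
p2 [255.4  94.6] [0.6444 0.0303]
p3 [283.2 108. ] [0.6369 0.0018]
[ 0.88206494 -0.26829545 -0.41476234] 11.325
```

The measured centre-to-pin distances are 35.3, 34.8 and 34.3 mm, against 35 mm nominal and within measurement noise. The small block is unmoved and the arm is clear, so I'm handing in.

```bash
python3 -c "from cell import ticket;print(ticket.job_done())"
```

```text
the job is handed in; nothing more can be done
None
```

I pushed the larger block flat into the nest against all three pins without gripping or lifting it; the small block stayed where it lay, and I handed the job in at about 11.3 s with the arm clear (no verdict was returned).

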